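Lever open the tight jewellery case with the cosmetic spatula

TASK

The lid of the green jewellery case shuts flush and stiff, so take the brass-handled spatula that pokes out of the lower tier, work its blade into the nick in the front of the case and lever the lid up until it stands upright or nearly so. Then leave the spatula lying flat on the white marble tray, all of it over the slab. Let nothing but the spatula touch the case or its lid, and do not shift the eyelash curler, claw clip, white pot or perfume bottle.

Things in the scene. Friction and masses are not known exactly. Their poses are not given: they have to be found in the camera images.
- tiers: Smoked see-through acrylic stacking tiers, fixed, 160 deep (x) x 260 wide (y) x 210 mm high, with jars on top to 266. Origin: centre of the underside; the -x face (flat, all tiers flush) is the front. 0 to 50 mm up: a closed drawer, whose top is the floor of the lower tier, open in front from 50 to 130 mm up between 5 mm side panels; middle tier 135 to 205 mm up.
- spatula: Cosmetic spatula 180 mm long, 52 to 85 g. Origin: mid-length on the handle's underside; +x to the blade tip, z up as it lies. Brass handle 14 wide x 10 thick, x -90 to +10 mm; steel neck 9 x 6 to +36; steel blade 18 x 2 to +90, all on one centre line 5 mm above the underside; centre of mass x = -24. Starts flat on the lower tier, handle inside, blade out over the counter.
- tip (a point): Centre of the spatula's rounded blade tip, x = +90 mm, on its centre line. At the start about 63 mm in front of the tiers' front face and 55 mm above the counter: only the blade end can be reached, and held there it leaves too little blade free, so draw it out, put it down and take it again by the handle.
- butt (a point): Centre of the spatula's handle end, x = -90 mm, on its centre line.
- case: Dark green lacquered jewellery case, fixed to the counter by gel pads: 110 deep (x) x 150 wide (y) x 62 mm high, walls 8, cushion inside up to 40 and trinkets to 50 mm. Origin: centre of the underside; the -x face is the front. The lid lies on top, flush all round, 62.5 to 74.5 mm up; it is wider than the gripper opens and has no knob.
- nick (a point): Middle of the nick's lower lip on the case's front face, 55 mm up. The nick is a brass-edged slot right through the 8 mm front wall, 30 wide x 7 mm high (55 to 62 mm up), under the middle of the lid's front edge; a brass inlay on the lid's top marks it. Too small for a fingertip; the blade goes in level along the case's +x, with free space behind.
- hinge (a point): Hinge line of the lid at its middle, on the rear (+x) top edge of the case, 62 mm up; the axis is the case's y.
- lid (a joint): Angle of the lid in rad: 0 shut (the start), grows as the front edge rises, about 1.57 upright, stop at 1.75. A stiff friction hinge (0.2 N m, lid 0.18 kg): lifting the front edge takes about 3 N and the lid stays wherever it is left.
- lid_edge (a point): Middle of the lid's lower front edge, right over the nick when shut. The lid is a plain panel 110 x 150 x 12 mm, turning about its lower rear edge.
- tray: Flat white marble tray slab, fixed, 110 (x) x 230 (y, long) x 12 mm thick, no rim. Origin: centre of the underside.
- curler: Steel eyelash curler, 106 x 58 x 10 mm, loose, lying on the lower tier beside the spatula. Origin near its jaw end, on the underside; it runs from x = -20 to +86 mm. Leave alone.
- claw_clip: Tortoiseshell-coloured hair claw clip, 80 x 45 x 48 mm, loose, standing on its teeth on the counter. Origin: centre of the underside. Leave alone.
- pot: White ceramic lidded pot, 68 mm across, 69 mm high, loose. Origin: centre of the underside. Leave alone.
- perfume: Amber glass perfume bottle with black cap, 30 x 52 x 89 mm high, loose. Origin: centre of the underside. Leave alone.
Things that resemble listed ones, but are neither listed nor needed, are in the scene too. Of the things like the spatula, leave any that is black or purple; of the rest the larger one is meant.

How it is judged:
By the outcome, as a careful person would: the job done as asked, in the order asked, and still so for the second after the job is handed in, with the robot touching nothing.
It also fails if it takes over 61 s, if anything falls off the work surface, if the arm or the gripper's body presses on something with over 40 N, if the wrist force passes 120 N, or if a joint passes its speed limit or range.

ROBOT

A 6-joint arm with a two-finger parallel gripper is mounted at the origin on the work surface. World frame = base frame: x ahead of the robot, y to its left, z up, the work surface at z = 0. Lengths are in m, angles in rad, forces in N, time in s.
With the tool pointing down it reaches from about 0.375 to 0.9 m from the base axis. Payload 3.1 kg.
Tool frame: the origin (TCP) lies at the very end of the fingers, on their centre line; the grasp point (between the pads) lies 19 mm behind it; z points along the fingers, y is the line along which they close (so a half turn about z gives the same grasp; the last joint's range is limited). The gripper opens to 87 mm and grips with 3 to 60 N. Pads are 19 mm wide; open, the fingers measure 117 mm over their backs; the gripper's body (75 mm by 190 mm) begins 51 mm behind the grasp point.
Start: joints at [-1.51, 0.527, 1.433, -0, 1.181, -0.178], TCP at [0.148, -0.607, 0.223] pointing down, gripper open.
Joint ranges: [-3.08, 3.08], [-0.75, 2.2], [0.22, 2.44], [-1.43, 4.57], [0, 2.65], [-2.85, 2.85]. Speed limits (rad/s): [2.79, 2.79, 3.14, 3.14, 3.14, 3.14].

INTERFACE

Orientations are given as [roll, pitch, yaw] about the fixed x, y, z axes, in that order (R = Rz(yaw) Ry(pitch) Rx(roll)).
In Python, from station import telemetry, cams, robot gives the robot as it stands. The module is installed in compiled form; this text tells all that it offers.
- The arm moves only by the shell command python3 -m handwheel 'ROWS' [OPENING] [FORCE]. ROWS is JSON, a list of rows, each a list of 2 entries, a list of its own where there are three numbers: the shift along the tool's x, y, z in m, then the turn, a rotation vector about the tool's x, y, z in degrees. A call has 1 to 12 rows; each row is the pose to reach, as a shift and turn from the pose commanded when the call began, along the tool's axes at that moment; what a row does not reach only later rows make up. A row lasts 1/10 s, in which the tool goes at most 50 mm and 8.59 degrees, less where a joint would pass 70% of its speed; a pose out of reach is approached as far as the arm can. A call with a gripper value outside its range is refused whole. OPENING is the opening, from 0 (shut) to 1 (fully open), set as the call begins (- or left out, the last holds). The fingers move at their own pace and stop on an object; FORCE is the grip in N (left out, the last holds). Time passes only in rows, so rows that repeat a pose let the fingers close. It gives the time, the measured TCP pose, the force, the opening and the grip force at its end, in the units of the state.
- telemetry.read_state(): the state, without advancing time (a new reading comes with each control period).
- cams.read_camera(name): name is "scene" or "top" or "wrist"; returns a dict with "pixels" (420x560x3 uint8, blue, green, red), "camera_matrix" (3x3 intrinsics, pixels), "cam_to_world" (4x4, takes a point from camera to world coordinates); the wrist camera has in their place "hand_eye" (4x4, takes a point from camera to tool coordinates, whose origin is the TCP and whose axes are the flange's). Camera axes: x right, y down, z forward; pixel columns grow to the right and rows downward; lengths in m; the calibration is good to about 2 mm. The wrist camera is an equidistant fisheye: a pixel r from the principal point sees the ray r / f radians off the axis. A picture is of the moment at which its call begins: read the wrist's pose just before it. There is no depth.
- robot.sign_off(): hands the job in; it is judged then, once.
The state is a dict: "clock": time; "joints": joint angles; "joint_velocities": joint speeds; "effort": joint torques, N m; "tcp_pos": TCP position; "tool_rot": TCP orientation; "contact_force": force on the tool from outside, world axes, zero at the start; "wrist_torque": the same for the moment, N m; "width": finger opening in m; "grip_force": force on a finger pad.
Only numpy, scipy, OpenCV 4.12 (cv2) and the standard library are available. Lean on these libraries where they do the work, as an engineer would, in place of code of your own. Each camera call takes 0.05 s, during which the arm holds its last target. There are 200 camera calls.

## Working session

There is one attempt and no reset: what is moved stays moved. The work goes in short steps, Python scripts to look and compute and a shell command to move; the robot and the scene stay as the last step left them, time stands still between calls to the robot, and variables do not carry over. Pictures are saved under pics/ and viewed, at most 10 in all, crops included, and the job is handed in when it is done.

```bash
mkdir -p pics; cat > h.py <<'E'
import numpy as np, cv2
from station import telemetry, cams, robot
from scipy.spatial.transform import Rotation as R
def shot(n):
    c=cams.read_camera(n); np.savez(f'pics/{n}.npz',**{k:v for k,v in c.items()}); return c
def ray(c,uv):
    K=np.array(c['camera_matrix']);T=np.array(c['cam_to_world'])
    d=np.linalg.inv(K)@np.array([uv[0],uv[1],1.]);return T[:3,3],T[:3,:3]@d
def onz(c,uv,z):
    o,d=ray(c,uv);return o+d*(z-o[2])/d[2]
def proj(c,p):
    T=np.array(c['cam_to_world']);q=np.array(c['camera_matrix'])@(T[:3,:3].T@(np.array(p)-T[:3,3]));return q[:2]/q[2]
def load(n): return dict(np.load(f'pics/{n}.npz'))
def st():
    s=telemetry.read_state();print({k:np.round(s[k],4).tolist() for k in('clock','tcp_pos','tool_rot','contact_force','width','grip_force','joints')});return s
E
python3 - <<'E'
from h import *
for n in('scene','top'):
    c=shot(n);cv2.imwrite(f'pics/{n}1.png',cv2.resize(c['pixels'],(784,588),interpolation=cv2.INTER_CUBIC));print(c['cam_to_world'],c['camera_matrix'])
st()
E
```

```text
[[ 2.22032041e-01 -9.25805901e-01  3.05916992e-01  1.33847919e-01]
 [-9.75039367e-01 -2.10795824e-01  6.97377486e-02 -1.38690578e-02]
 [-7.75947094e-05 -3.13765125e-01 -9.49500627e-01  1.30161781e+00]
 [ 0.00000000e+00  0.00000000e+00  0.00000000e+00  1.00000000e+00]] [[506.49731403   0.         272.45732099]
 [  0.         506.49731403 203.91095583]
 [  0.           0.           1.        ]]
[[ 0.0212494  -0.99079545  0.13368935  0.36980292]
 [-0.99932692 -0.02504861 -0.02680061  0.09272236]
 [ 0.02990266 -0.13302987 -0.99066083  1.1870443 ]
 [ 0.          0.          0.          1.        ]] [[387.00058811   0.         278.61828177]
 [  0.         387.00058811 214.08994772]
 [  0.           0.           1.        ]]
{'clock': 0.1, 'tcp_pos': [0.1478, -0.6066, 0.2217], 'tool_rot': [-3.1396, -0.0004, 0.2388], 'contact_force': [-0.4189, -0.0333, 0.1413], 'width': 0.0866, 'grip_force': 0.0, 'joints': [-1.5105, 0.5284, 1.4338, 0.0, 1.1814, -0.1785]}
```

View pics/scene1.png

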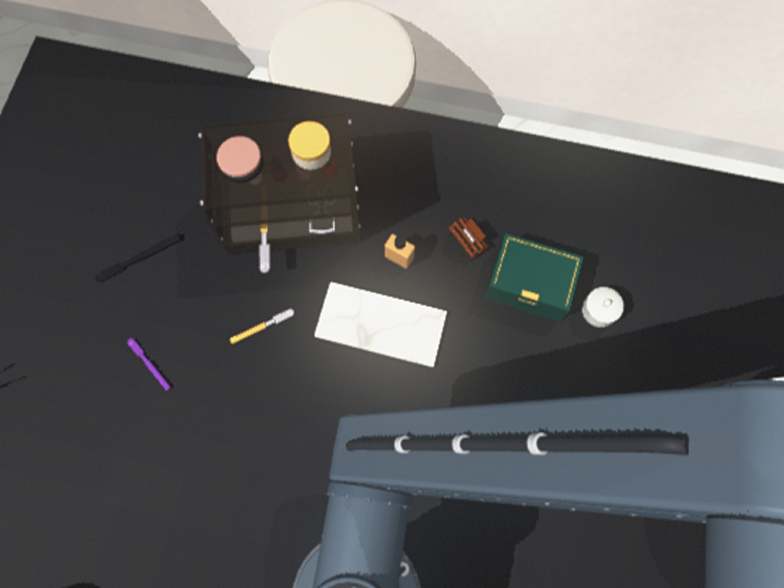

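View pics/top1.png

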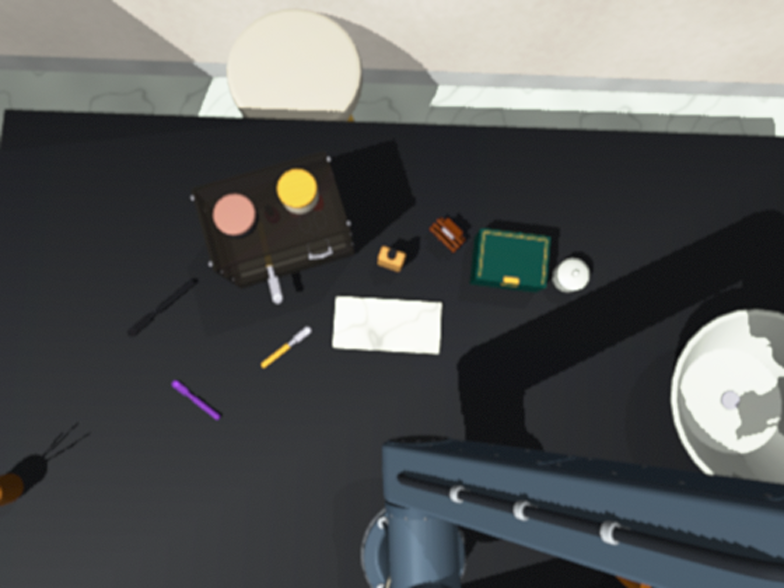

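Scene view (784-wide pixels): spatula candidates are the one poking from the tiers (blade 264,255), a smaller brass one on the counter (262,327), black (140,257) and purple (150,365). The first is the one meant: brass, poking out of the lower tier, larger. The case is at (537,275), its inlay at (530,296), tray (381,325), pot (603,307), clip (468,236), perfume (400,250). I'll confirm with a crop and measure.

```bash
python3 - <<'E'
from h import *
for n in('scene','top'):
    c=load(n);im=c['pixels'];hsv=cv2.cvtColor(im,cv2.COLOR_BGR2HSV);H,S,V=cv2.split(hsv)
    print('==',n)
    def blobs(m,name,z,amin,roi=None):
        m=m.astype(np.uint8)
        if roi: 
            k=np.zeros_like(m);k[roi[1]:roi[3],roi[0]:roi[2]]=1;m=m*k
        cs,_=cv2.findContours(m,cv2.RETR_EXTERNAL,cv2.CHAIN_APPROX_NONE)
        for q in cs:
            a=cv2.contourArea(q)
            if a<amin: continue
            (cx,cy),sz,an=r=cv2.minAreaRect(q);b=cv2.boxPoints(r)
            print(name,'px',np.round([cx,cy]),'area',a,'ctr',onz(c,(cx,cy),z)[:2].round(4),'corners',[onz(c,p,z)[:2].round(4).tolist() for p in b])
    roi=(200,80,450,280)
    blobs((V>150)&(S<60),'white@12',.012,60,roi)
    blobs((H>65)&(H<95)&(S>120)&(V>30),'green@74',.0745,200,roi)
    blobs((H>15)&(H<32)&(S>120)&(V>120),'yellow@75',.0745,20,(300,150,450,240))
    blobs((V>110)&(S<80),'blade@55',.055,20,(160,150,215,230))
    blobs((V>110)&(S<80),'pot',.069,60,(380,170,460,240))
    blobs((H<15)&(S>120)&(V>60),'clip',.048,20,(280,130,370,200))
    blobs((H>5)&(H<25)&(S>100)&(V>90),'perf',.07,20,(260,150,310,200))
a=load('scene')['pixels'][130:260,130:250];b=load('top')['pixels'][140:270,130:250]
cv2.imwrite('pics/crop.png',cv2.resize(np.hstack([a,b]),None,fx=3.3,fy=3.3,interpolation=cv2.INTER_CUBIC))
E
```

```text
== scene
white@12 px [431. 219.] area 583.0 ctr [ 0.6006 -0.3381] corners [[0.571, -0.2936], [0.6496, -0.3173], [0.6305, -0.383], [0.5528, -0.3584]]
white@12 px [271. 231.] area 3482.0 ctr [0.4755 0.0667] corners [[0.4236, 0.1833], [0.5373, 0.1841], [0.528, -0.0513], [0.4161, -0.0462]]
white@12 px [402.  94.] area 1789.0 ctr [ 0.9568 -0.21  ] corners [[0.974, -0.0694], [1.0349, -0.3368], [0.94, -0.3478], [0.8803, -0.0858]]
green@74 px [382. 196.] area 1116.5 ctr [ 0.614  -0.1936] corners [[0.5721, -0.1263], [0.6682, -0.136], [0.6564, -0.2617], [0.5614, -0.2495]]
yellow@75 px [378. 210.] area 38.5 ctr [ 0.572  -0.1892] corners [[0.5678, -0.1738], [0.5797, -0.1755], [0.5762, -0.2046], [0.5643, -0.2028]]
blade@55 px [201. 226.] area 75.0 ctr [0.4367 0.2438] corners [[0.4264, 0.2676], [0.459, 0.23], [0.4471, 0.2199], [0.4146, 0.2575]]
blade@55 px [188. 180.] area 159.5 ctr [0.5524 0.3084] corners [[0.5114, 0.3062], [0.5901, 0.3287], [0.5943, 0.3105], [0.5154, 0.2884]]
pot px [430. 219.] area 616.0 ctr [ 0.5804 -0.3222] corners [[0.5665, -0.273], [0.6344, -0.3179], [0.5943, -0.3713], [0.5
[... 825 characters left out ...]
 [0.5425, -0.2629]]
yellow@75 px [364. 200.] area 40.5 ctr [ 0.5666 -0.1887] corners [[0.5736, -0.1725], [0.5744, -0.205], [0.5595, -0.2048], [0.5587, -0.1724]]
blade@55 px [195. 203.] area 147.5 ctr [0.5508 0.3078] corners [[0.5886, 0.3293], [0.5941, 0.3075], [0.5132, 0.2864], [0.5079, 0.3081]]
pot px [408. 197.] area 458.5 ctr [ 0.5822 -0.3192] corners [[0.5786, -0.2676], [0.6345, -0.3227], [0.5858, -0.371], [0.5305, -0.3158]]
clip px [320. 166.] area 343.5 ctr [ 0.6729 -0.0597] corners [[0.6817, -0.0147], [0.7188, -0.0494], [0.6641, -0.1046], [0.6276, -0.0698]]
perf px [279. 184.] area 207.0 ctr [0.6087 0.0641] corners [[0.5955, 0.0968], [0.6383, 0.084], [0.622, 0.0313], [0.5793, 0.0444]]
```

View pics/crop.png

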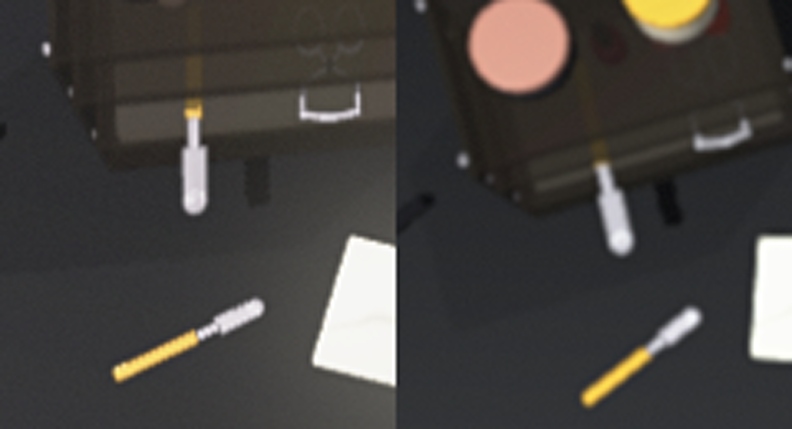

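The crop confirms it: the brass handle lies inside the lower tier, with the larger blade poking out to (195,205) in the left half. The loose brass one is smaller. From the two views the tip is about (0.511, 0.297) with the blade axis at 15.3°, and the views agree within 2 mm.

```bash
cat >> h.py <<'E'
def go(pos,yaw,pitch=0,s=None):
    """shift/turn in tool axes to reach tool-down pose with tool x at world yaw (deg)"""
    s=s or telemetry.read_state();R0=R.from_euler('xyz',s['tool_rot']);T=R.from_euler('z',yaw,degrees=True)*R.from_euler('y',pitch,degrees=True)*R.from_euler('x',180,degrees=True)
    print('shift',R0.inv().apply(np.array(pos)-s['tcp_pos']).round(4).tolist(),'turn',(R0.inv()*T).as_rotvec(degrees=True).round(2).tolist())
E
python3 - <<'E'
from h import *
go((.48,-.15,.30),13.7);go((.5235,.3006,.30),15.3)
E
```

```text
shift [0.4308, -0.3652, -0.0775] turn [-0.11, -0.02, -0.02]
shift [0.5796, -0.7927, -0.0766] turn [-0.11, -0.02, -1.62]
```

```bash
python3 -m handwheel '[[[0.431,-0.365,-0.078],[0,0,0]],[[0.431,-0.365,-0.078],[0,0,0]],[[0.431,-0.365,-0.078],[0,0,0]],[[0.431,-0.365,-0.078],[0,0,0]],[[0.431,-0.365,-0.078],[0,0,0]],[[0.431,-0.365,-0.078],[0,0,0]],[[0.431,-0.365,-0.078],[0,0,0]],[[0.431,-0.365,-0.078],[0,0,0]],[[0.431,-0.365,-0.078],[0,0,0]],[[0.431,-0.365,-0.078],[0,0,0]],[[0.431,-0.365,-0.078],[0,0,0]],[[0.431,-0.365,-0.078],[0,0,0]]]' 0.5 20; python3 - <<'E'
from h import *
st();go((.5235,.3006,.30),15.3)
s=telemetry.read_state();c=cams.read_camera('wrist');print(np.array(c['hand_eye']).round(4).tolist(),np.array(c['camera_matrix']).tolist())
np.savez('pics/w1.npz',tp=s['tcp_pos'],tr=s['tool_rot'],**c)
cv2.imwrite('pics/w1.png',c['pixels'])
E
```

```text
clock: 1.3
tcp_pos: [0.482, -0.1471, 0.301]
tool_rot: [-3.141, -0.001, 0.243]
contact_force: [0.9, -0.4, 1.1]
width: 0.0435
grip_force: 0.0
{'clock': 1.3, 'tcp_pos': [0.482, -0.1471, 0.301], 'tool_rot': [-3.1411, -0.0015, 0.2427], 'contact_force': [0.8957, -0.3706, 1.1318], 'width': 0.0435, 'grip_force': 0.0, 'joints': [-0.5192, 0.2708, 1.6283, 0.0015, 1.2418, 0.8085]}
shift [0.1478, -0.4246, 0.0015] turn [-0.03, -0.09, -1.4]
[[0.0001, -0.9557, -0.2944, 0.0801], [1.0, 0.0001, -0.0, 0.0006], [0.0, -0.2944, 0.9557, -0.1612], [0.0, 0.0, 0.0, 1.0]] [[325.19226210127806, 0.0, 280.788100575956], [0.0, 325.19226210127806, 209.1572232382469], [0.0, 0.0, 1.0]]
```

View pics/w1.png

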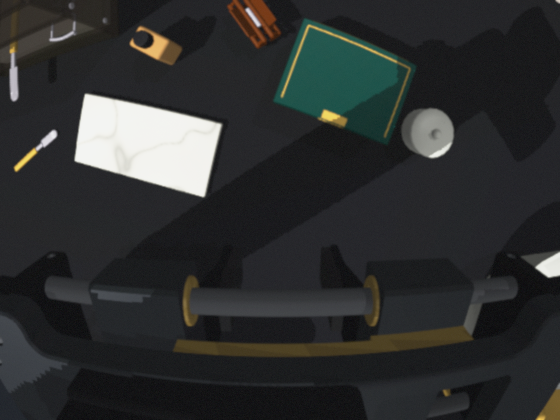

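Wrist view: body's long side is along tool y, and the camera sits 80 mm out on tool +x. I'll therefore take the blade with tool +x facing the robot (yaw 195°). The case lid is at (345,80), its inlay at (333,118), the pot at (428,133) and the tray at (148,145). I'll measure the lid here too.

```bash
cat >> h.py <<'E'
def wonz(d,uv,z):
    K=d['camera_matrix'];v=np.array([(uv[0]-K[0,2])/K[0,0],(uv[1]-K[1,2])/K[1,1]]);r=np.hypot(*v)
    q=np.r_[v/r*np.sin(r),np.cos(r)] if r>0 else np.array([0,0,1.]);X=d['hand_eye'];Rt=R.from_euler('xyz',d['tr']).as_matrix()
    o=Rt@X[:3,3]+d['tp'];e=Rt@X[:3,:3]@q;return o+e*(z-o[2])/e[2]
def wshot(n):
    s=telemetry.read_state();c=cams.read_camera('wrist');np.savez(f'pics/{n}.npz',tp=s['tcp_pos'],tr=s['tool_rot'],**c);cv2.imwrite(f'pics/{n}.png',c['pixels']);return load(n)
E
python3 - <<'E'
from h import *
d=load('w1');H,S,V=cv2.split(cv2.cvtColor(d['pixels'],cv2.COLOR_BGR2HSV))
def rep(m,z,roi,n):
    k=np.zeros_like(V);k[roi[1]:roi[3],roi[0]:roi[2]]=1;m=cv2.morphologyEx(m.astype(np.uint8)*k,cv2.MORPH_CLOSE,np.ones((5,5)))
    q=max(cv2.findContours(m,0,1)[0],key=cv2.contourArea)
    w=np.array([wonz(d,p[0],z)[:2] for p in q],np.float32)
    r=cv2.minAreaRect(w*1000);print(n,cv2.boundingRect(q),np.round(r[0],1),np.round(r[1],1),round(r[2],1),cv2.boxPoints(r).round(1).tolist())
rep(((H>70)&(H<95)&(S>120)&(V>45))|((H>15)&(H<35)&(S>80)&(V>90)),.0745,(265,15,420,150),'lid')
rep((H>15)&(H<35)&(S>120)&(V>120),.0745,(310,100,350,135),'inlay')
rep((V>120)&(S<60),.012,(60,80,235,210),'tray')
print(V[60:62,300:302],S[130,380],V[130,380])
go((.48,.15,.33),90);go((.5235,.3006,.25),195.3)
E
```

```text
lid (274, 19, 142, 125) [ 616.6 -195.2] [149.3 111.4] 84.4 [[553.9000244140625, -264.0], [664.7000122070312, -274.8999938964844], [679.4000244140625, -126.4000015258789], [568.5999755859375, -115.4000015258789]]
inlay (319, 110, 28, 16) [ 568.6 -189.8] [31.3 13.3] 85.0 [[560.5999755859375, -204.8000030517578], [573.7999877929688, -206.0], [576.5, -174.8000030517578], [563.2999877929688, -173.60000610351562]]
tray (74, 94, 148, 103) [475.7  64.7] [231.2 111. ] 88.1 [[416.3999938964844, -48.900001525878906], [527.2999877929688, -52.70000076293945], [535.0999755859375, 178.39999389648438], [424.20001220703125, 182.1999969482422]]
[[87 86]
 [86 85]] 137 52
shift [0.0686, -0.2882, -0.0283] turn [0.07, -0.2, -76.05]
shift [0.1469, -0.4238, 0.0521] turn [-0.29, 0.1, 178.65]
```

Lid is 149×111 mm as it must be: front middle (0.562, −0.190), yaw −5.5°. Tray centre (0.476, 0.0655), yaw −1.9°.

```bash
python3 -m handwheel '[[[0.07,-0.288,-0.03],[0,0,-45]],[[0.07,-0.288,-0.03],[0,0,-45]],[[0.07,-0.288,-0.03],[0,0,-45]],[[0.07,-0.288,-0.03],[0,0,-45]],[[0.07,-0.288,-0.03],[0,0,-90]],[[0.07,-0.288,-0.03],[0,0,-90]],[[0.07,-0.288,-0.03],[0,0,-90]],[[0.07,-0.288,-0.03],[0,0,-90]],[[0.07,-0.288,-0.03],[0,0,-90]],[[0.07,-0.288,-0.03],[0,0,-90]],[[0.07,-0.288,-0.03],[0,0,-90]]]'; python3 - <<'E'
from h import *
st();go((.5235,.3006,.20),195.3)
E
```

```text
clock: 2.45
tcp_pos: [0.4798, 0.1452, 0.33]
tool_rot: [-3.14, 0.0, 1.814]
contact_force: [-0.5, -0.3, 0.1]
width: 0.0437
grip_force: 0.0
{'clock': 2.45, 'tcp_pos': [0.4798, 0.1452, 0.33], 'tool_rot': [-3.1402, 0.0001, 1.8136], 'contact_force': [-0.5228, -0.329, 0.0643], 'width': 0.0437, 'grip_force': 0.0, 'joints': [0.0708, 0.2395, 1.5885, -0.0004, 1.315, -0.172]}
shift [0.1404, 0.08, 0.1299] turn [-0.07, -0.06, -91.39]
```

```bash
python3 -m handwheel '[[[0.140,0.08,0.13],[0,0,-45]],[[0.140,0.08,0.13],[0,0,-45]],[[0.140,0.08,0.13],[0,0,-45]],[[0.140,0.08,0.13],[0,0,-45]],[[0.140,0.08,0.13],[0,0,-91.4]],[[0.140,0.08,0.13],[0,0,-91.4]],[[0.140,0.08,0.13],[0,0,-91.4]],[[0.140,0.08,0.13],[0,0,-91.4]],[[0.140,0.08,0.13],[0,0,-91.4]],[[0.140,0.08,0.13],[0,0,-91.4]],[[0.140,0.08,0.13],[0,0,-91.4]],[[0.140,0.08,0.13],[0,0,-91.4]]]'; python3 - <<'E'
from h import *
st();d=wshot('w2')
go((.5235,.3006,.051),195.3)
E
```

```text
clock: 3.65
tcp_pos: [0.5247, 0.2999, 0.2]
tool_rot: [-3.141, -0.001, -2.879]
contact_force: [-0.6, -0.8, 0.3]
width: 0.0437
grip_force: 0.0
{'clock': 3.65, 'tcp_pos': [0.5247, 0.2999, 0.2], 'tool_rot': [-3.1413, -0.0012, -2.8791], 'contact_force': [-0.5564, -0.8479, 0.2865], 'width': 0.0437, 'grip_force': 0.0, 'joints': [0.3347, 0.5259, 1.5087, -0.0003, 1.1082, -1.4985]}
shift [0.0009, 0.0009, 0.1491] turn [-0.02, -0.06, -0.36]
```

View pics/w2.png

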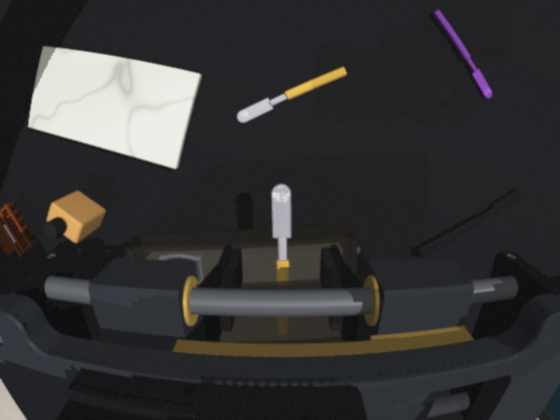

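Wrist view: blade tip at (281,186), spatula axis vertical at column 282; the curler loop (180,260) is left of it, behind the tier edge.

```bash
python3 - <<'E'
from h import *
d=load('w2');V=d['pixels'].min(2)
ys=range(188,236,4)
for y in (190,200,210,225,232):
    xs=np.where(V[y,262:302]>120)[0]+262;print(y,xs.min(),xs.max(),wonz(d,(xs.mean(),y),.055).round(4))
xs=np.where(V[170:200,281]>120)[0]+170;print(xs.min());print('tip',wonz(d,(281.5,xs.min()-.5),.055).round(4))
E
```

```text
190 273 289 [0.5176 0.2975 0.055 ]
200 272 290 [0.5273 0.3001 0.055 ]
210 272 290 [0.5372 0.3028 0.055 ]
225 273 290 [0.5522 0.3074 0.055 ]
232 273 290 [0.5595 0.3093 0.055 ]
184
tip [0.5112 0.2963 0.055 ]
```

```bash
python3 -m handwheel '[[[0.001,0,0.1],[0,0,-0.6]],[[0.001,0,0.1],[0,0,-0.6]],[[0.001,0,0.1],[0,0,-0.6]],[[0.001,0,0.149],[0,0,-0.6]],[[0.001,0,0.149],[0,0,-0.6]],[[0.001,0,0.149],[0,0,-0.6]],[[0.001,0,0.149],[0,0,-0.6]],[[0.001,0,0.149],[0,0,-0.6]]]' && python3 -m handwheel '[[[0,0,0],[0,0,0]],[[0,0,0],[0,0,0]],[[0,0,0],[0,0,0]],[[0,0,0],[0,0,0]],[[0,0,0],[0,0,0]],[[0,0,0],[0,0,0]]]' 0 60
```

```text
clock: 4.5
tcp_pos: [0.5259, 0.3012, 0.0552]
tool_rot: [3.141, 0.006, -2.868]
contact_force: [-0.3, -0.8, 0.2]
width: 0.0433
grip_force: 0.0
clock: 5.1
tcp_pos: [0.5238, 0.3004, 0.0515]
tool_rot: [-3.142, -0.0, -2.868]
contact_force: [-0.3, 0.1, 0.4]
width: 0.0147
grip_force: 60.0
```

```bash
python3 -m handwheel '[[[0.01,0,-0.002],[0,0,0]],[[0.02,0,-0.002],[0,0,0]],[[0.03,0,-0.002],[0,0,0]],[[0.04,0,-0.002],[0,0,0]],[[0.04,0,-0.002],[0,0,0]]]'; python3 - <<'E'
from h import *
d=wshot('w3');im=d['pixels'];t=shot('top')['pixels'][130:270,120:300]
cv2.imwrite('pics/v3.png',np.hstack([cv2.resize(im[130:330,180:380],(400,400)),cv2.resize(t,(400,400*140//180)) if 0 else cv2.resize(t,(400,400))]))
E
```

```text
clock: 5.6
tcp_pos: [0.4825, 0.2889, 0.0533]
tool_rot: [-3.141, -0.004, -2.868]
contact_force: [-0.1, 0.1, -0.5]
width: 0.0146
grip_force: 60.0
```

View pics/v3.png

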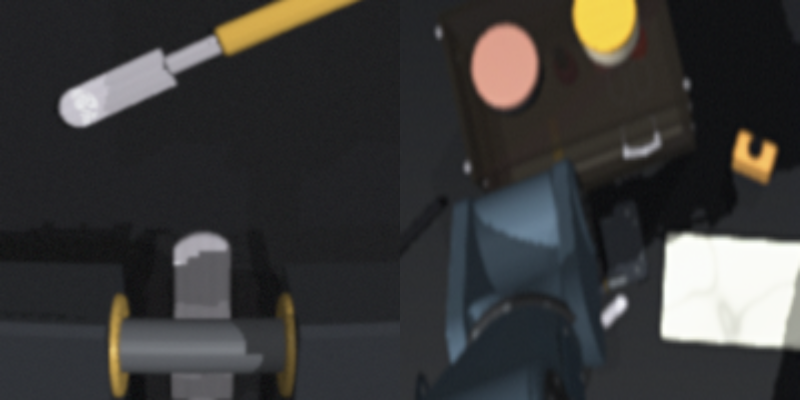

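```bash
python3 - <<'E'
from h import *
d=load('w3');print(wonz(d,(280.5,246.5),.057).round(4),d['tp'])
c=load('top');im=c['pixels'];
E
python3 -m handwheel '[[[0.02,0,0],[0,0,0]],[[0.04,0,0],[0,0,0]],[[0.06,0,0],[0,0,0]],[[0.08,0,-0.002],[0,0,0]],[[0.10,0,-0.004],[0,0,0]],[[0.11,0,-0.004],[0,0,0]],[[0.11,0,-0.004],[0,0,0]]]'
python3 - <<'E'
from h import *
d=wshot('w4');c=shot('scene')
cv2.imwrite('pics/v4.png',np.hstack([cv2.resize(d['pixels'][130:330,180:380],(400,400)),cv2.resize(c['pixels'][100:300,100:300],(400,400))]))
E
```

```text
[0.4702 0.2847 0.057 ] [0.48250114 0.28892862 0.05333059]
clock: 6.4
tcp_pos: [0.3783, 0.2596, 0.0575]
tool_rot: [-3.141, -0.001, -2.868]
contact_force: [0.5, 0.1, 0.2]
width: 0.0149
grip_force: 60.0
```

View pics/v4.png

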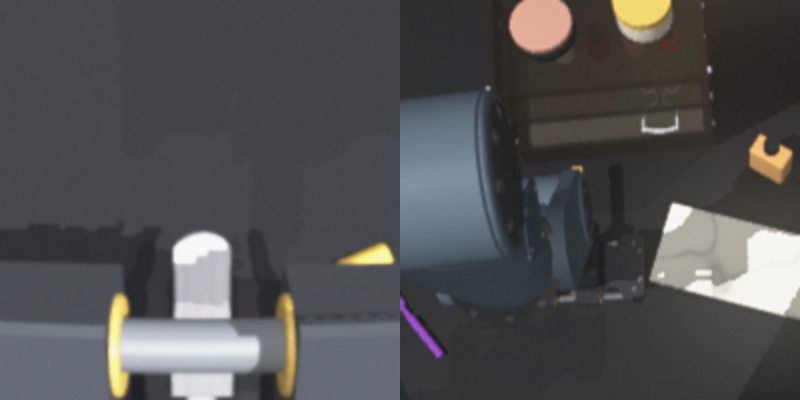

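The spatula is fully out: the tip sits at (200,235) in the left wrist crop and the handle end at (577,168) in the right crop, just in front of the tiers. Curler unmoved. Next: lift, swing round and lay it on the counter in front of the case.

```bash
python3 -m handwheel '[[[0.005,0,-0.05],[0,0,0]],[[0.005,0,-0.1],[0,0,0]],[[0.005,0,-0.15],[0,0,0]],[[0.005,0,-0.20],[0,0,0]],[[0.005,0,-0.24],[0,0,0]],[[0.005,0,-0.24],[0,0,0]]]'; python3 - <<'E'
from h import *
st();go((.46,.05,.30),110.7);go((.4895,-.1829,.2),-5.5)
E
```

```text
clock: 7.1
tcp_pos: [0.3798, 0.2604, 0.304]
tool_rot: [3.14, 0.016, -2.868]
contact_force: [1.5, 0.2, -0.1]
width: 0.0149
grip_force: 60.0
{'clock': 7.1, 'tcp_pos': [0.3798, 0.2604, 0.304], 'tool_rot': [3.1402, 0.0164, -2.8679], 'contact_force': [1.5452, 0.218, -0.1364], 'width': 0.0149, 'grip_force': 59.9997, 'joints': [0.3577, 0.1937, 1.7278, -0.0, 1.2035, -1.4869]}
shift [-0.0203, -0.2243, 0.0041] turn [0.76, 0.7, 84.98]
shift [0.0159, -0.4566, 0.1032] turn [-1.29, 0.35, -158.81]
```

```bash
python3 -m handwheel '[[[-0.02,-0.224,0],[0,0,43]],[[-0.02,-0.224,0],[0,0,43]],[[-0.02,-0.224,0],[0,0,43]],[[-0.02,-0.224,0],[0,0,43]],[[-0.02,-0.224,0],[0,0,85]],[[-0.02,-0.224,0],[0,0,85]],[[-0.02,-0.224,0],[0,0,85]],[[-0.02,-0.224,0],[0,0,85]],[[-0.02,-0.224,0],[0,0,85]],[[-0.02,-0.224,0],[0,0,85]],[[-0.02,-0.224,0],[0,0,85]]]'; python3 - <<'E'
from h import *
st();go((.4895,-.1829,.2),-5.5)
E
```

```text
clock: 8.2
tcp_pos: [0.455, 0.048, 0.2969]
tool_rot: [-3.141, -0.0, 1.932]
contact_force: [-0.3, 0.7, -1.9]
width: 0.0148
grip_force: 60.0
{'clock': 8.2, 'tcp_pos': [0.455, 0.048, 0.2969], 'tool_rot': [-3.1413, -0.0003, 1.9316], 'contact_force': [-0.2579, 0.7206, -1.9097], 'width': 0.0148, 'grip_force': 60.0016, 'joints': [-0.14, 0.2049, 1.7343, 0.0001, 1.2028, -0.5008]}
shift [-0.2283, -0.0492, 0.0969] turn [-0.03, 0.01, 116.17]
```

```bash
python3 -m handwheel '[[[-0.228,-0.049,0.05],[0,0,58]],[[-0.228,-0.049,0.05],[0,0,58]],[[-0.228,-0.049,0.05],[0,0,58]],[[-0.228,-0.049,0.05],[0,0,58]],[[-0.228,-0.049,0.05],[0,0,58]],[[-0.228,-0.049,0.05],[0,0,58]],[[-0.228,-0.049,0.097],[0,0,116]],[[-0.228,-0.049,0.097],[0,0,116]],[[-0.228,-0.049,0.097],[0,0,116]],[[-0.228,-0.049,0.097],[0,0,116]],[[-0.228,-0.049,0.097],[0,0,116]],[[-0.228,-0.049,0.097],[0,0,116]]]';python3 -m handwheel '[[[0,0,0],[0,0,0]],[[0,0,0],[0,0,0]],[[0,0,0],[0,0,0]],[[0,0,0],[0,0,0]]]'; python3 - <<'E'
from h import *
st();go((.4895,-.1829,.01),-5.5)
c=shot('scene');t=shot('top')
cv2.imwrite('pics/v5.png',np.hstack([cv2.resize(c['pixels'][150:350,240:440],(400,400)),cv2.resize(t['pixels'][140:340,240:440],(400,400))]))
E
```

```text
clock: 9.4
tcp_pos: [0.4895, -0.1827, 0.2]
tool_rot: [3.142, -0.0, 0.129]
contact_force: [1.3, -0.1, 0.0]
width: 0.0146
grip_force: 60.0
clock: 9.8
tcp_pos: [0.4892, -0.1824, 0.2005]
tool_rot: [3.142, -0.0, 0.134]
contact_force: [0.1, -0.7, 0.1]
width: 0.0151
grip_force: 60.0
{'clock': 9.8, 'tcp_pos': [0.4892, -0.1824, 0.2005], 'tool_rot': [3.1415, -0.0001, 0.1336], 'contact_force': [0.1176, -0.7166, 0.0904], 'width': 0.0151, 'grip_force': 60.0001, 'joints': [-0.5712, 0.4194, 1.7134, -0.0, 1.0087, 0.866]}
shift [0.0003, 0.0005, 0.1905] turn [0.0, -0.0, 13.16]
```

View pics/v5.png

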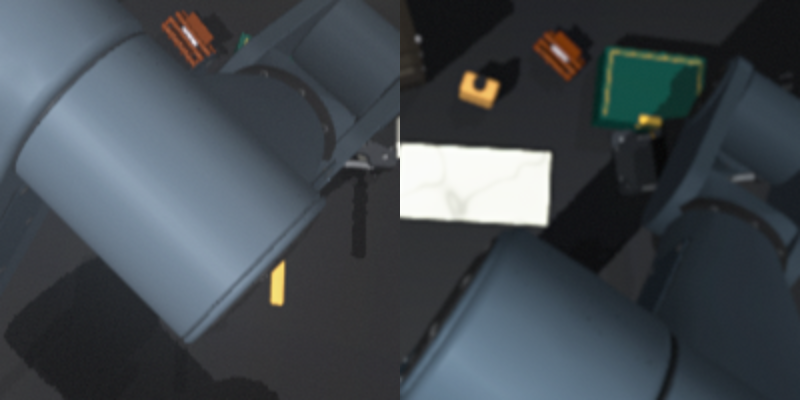

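The handle shows at (277,285) in the left crop, butt at (277,304). I'll check droop from it.

```bash
python3 - <<'E'
from h import *
c=load('scene');tip=np.array([.4892,-.1824])+.0127*np.array([np.cos(.134),np.sin(.134)])
u=np.array([np.cos(.134),np.sin(.134)])
for dr in(0,5,10,15,20,30):
    L=.18;r=np.radians(dr);p=np.r_[tip-u*L*np.cos(r),.204-L*np.sin(r)];print(dr,proj(c,p).round(1))
H,S,V=cv2.split(cv2.cvtColor(c['pixels'],cv2.COLOR_BGR2HSV));m=((H>15)&(H<35)&(S>100)&(V>100));m[:270]=0;m[:,:350]=0;m[:,420:]=0
y,x=np.where(m);print(y.max(),x[y==y.max()].mean())
E
```

```text
0 [378.8 301.4]
5 [377.4 302. ]
10 [376. 302.]
15 [374.8 301.3]
20 [373.5 300.1]
30 [371.4 296. ]
302 378.0
```

Nearly level. Lower and release (width partly open), then step back to the handle.

```bash
python3 -m handwheel '[[[0,0,0.05],[0,0,13.2]],[[0,0,0.10],[0,0,13.2]],[[0,0,0.15],[0,0,13.2]],[[0,0,0.18],[0,0,13.2]],[[0,0,0.19],[0,0,13.2]],[[0,0,0.195],[0,0,13.2]],[[0,0,0.197],[0,0,13.2]],[[0,0,0.197],[0,0,13.2]],[[0,0,0.197],[0,0,13.2]]]';python3 -m handwheel '[[[0,0,0],[0,0,0]],[[0,0,0],[0,0,0]],[[0,0,0],[0,0,0]],[[0,0,-0.04],[0,0,0]],[[0,0,-0.08],[0,0,0]],[[-0.02,0,-0.12],[0,0,0]],[[-0.077,0,-0.12],[0,0,0]],[[-0.077,0,-0.12],[0,0,0]],[[-0.077,0,-0.12],[0,0,0]]]' 0.5 20;  python3 - <<'E'
from h import *
st();d=wshot('w6')
H,S,V=cv2.split(cv2.cvtColor(d['pixels'],cv2.COLOR_BGR2HSV))
for y in range(150,290,10):
    xs=np.where(((V[y,230:330]>110)))[0]+230
    if len(xs):print(y,xs.min(),xs.max(),wonz(d,(xs.mean(),y),.006).round(4))
E
```

```text
clock: 10.8
tcp_pos: [0.4901, -0.1829, 0.005]
tool_rot: [3.14, -0.003, -0.098]
contact_force: [-0.2, -0.5, 0.3]
width: 0.015
grip_force: 60.0
clock: 11.7
tcp_pos: [0.4106, -0.1739, 0.1238]
tool_rot: [-3.141, 0.001, -0.1]
contact_force: [0.8, -0.5, -0.1]
width: 0.0436
grip_force: 0.0
{'clock': 11.7, 'tcp_pos': [0.4106, -0.1739, 0.1238], 'tool_rot': [-3.1407, 0.0014, -0.0999], 'contact_force': [0.7844, -0.4913, -0.1342], 'width': 0.0436, 'grip_force': 0.0, 'joints': [-0.6522, 0.4631, 1.966, 0.0, 0.7142, 1.0185]}
150 273 291 [ 0.4577 -0.1805  0.006 ]
160 273 291 [ 0.449  -0.1797  0.006 ]
170 279 286 [ 0.4402 -0.1792  0.006 ]
180 279 285 [ 0.4314 -0.1779  0.006 ]
190 280 285 [ 0.4223 -0.1774  0.006 ]
200 277 289 [ 0.4132 -0.177   0.006 ]
210 277 289 [ 0.4039 -0.1761  0.006 ]
220 277 289 [ 0.3944 -0.1752  0.006 ]
230 275 289 [ 0.3848 -0.1733  0.006 ]
240 275 289 [ 0.375  -0.1723  0.006 ]
250 275 289 [ 0.3648 -0.1713  0.006 ]
260 275 288 [ 0.3544 -0.1698  0.006 ]
270 275 288 [ 0.3436 -0.1687  0.006 ]
280 275 288 [ 0.3325 -0.1676  0.006 ]
```

View pics/w6.png

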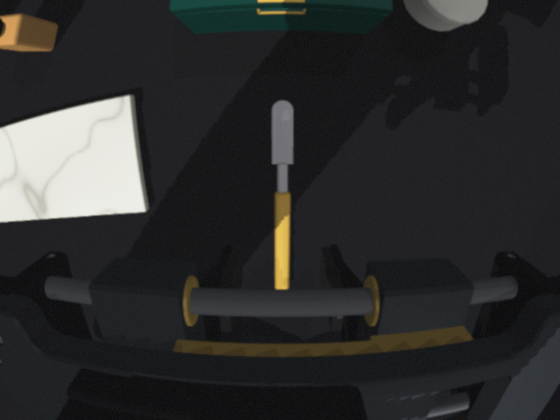

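Wrist view: spatula lies flat and straight, tip (282,100), handle front at row 193; the nick's brass edge is at (281,12), dead in line. Now descend onto the handle front end and grip at 60 N.

```bash
python3 -m handwheel '[[[-0.001,0.0025,0.05],[0,0,0]],[[-0.001,0.0025,0.10],[0,0,0]],[[-0.001,0.0025,0.115],[0,0,0]],[[-0.001,0.0025,0.120],[0,0,0]],[[-0.001,0.0025,0.122],[0,0,0]],[[-0.001,0.0025,0.122],[0,0,0]],[[-0.001,0.0025,0.122],[0,0,0]]]' && python3 -m handwheel '[[[0,0,0],[0,0,0]],[[0,0,0],[0,0,0]],[[0,0,0],[0,0,0]],[[0,0,0],[0,0,0]],[[0,0,0],[0,0,0]]]' 0 60; python3 -m handwheel '[[[0,0,-0.03],[0,0,0]],[[0,0,-0.053],[0,0,0]],[[0,0,-0.053],[0,0,0]],[[0,0,-0.053],[0,0,0]],[[0,0,-0.053],[0,0,0]]]'; python3 - <<'E'
from h import *
st();d=wshot('w7');im=d['pixels'];V=im.max(2)
for y in range(60,200,10):
    xs=np.where(((V[y,250:320]>100)))[0]+250
    if len(xs):print(y,xs.min(),xs.max(),wonz(d,(xs.mean(),y),.0585).round(4))
cv2.imwrite('pics/v7.png',cv2.resize(im[0:220,170:400],(690,660))[:600])
E
```

```text
clock: 12.45
tcp_pos: [0.4124, -0.1778, 0.0026]
tool_rot: [3.14, -0.003, -0.098]
contact_force: [-0.0, -0.1, 0.1]
width: 0.0433
grip_force: 0.0
clock: 12.95
tcp_pos: [0.4113, -0.1771, 0.0018]
tool_rot: [3.142, -0.0, -0.099]
contact_force: [-0.8, -0.3, 3.5]
width: 0.0133
grip_force: 59.9
clock: 13.45
tcp_pos: [0.4107, -0.1768, 0.0538]
tool_rot: [-3.141, 0.001, -0.099]
contact_force: [-0.4, -0.2, -0.7]
width: 0.0132
grip_force: 59.9
{'clock': 13.45, 'tcp_pos': [0.4107, -0.1768, 0.0538], 'tool_rot': [-3.1408, 0.0013, -0.0986], 'contact_force': [-0.3892, -0.2499, -0.6804], 'width': 0.0132, 'grip_force': 59.872, 'joints': [-0.6573, 0.6111, 2.0088, -0.0, 0.5231, 1.0121]}
100 269 296 [ 0.4963 -0.187   0.0585]
110 265 301 [ 0.4915 -0.1868  0.0585]
120 265 301 [ 0.4867 -0.1863  0.0585]
130 265 300 [ 0.482  -0.1856  0.0585]
140 265 300 [ 0.4771 -0.1851  0.0585]
150 265 300 [ 0.4723 -0.1847  0.0585]
160 265 300 [ 0.4674 -0.1842  0.0585]
170 265 299 [ 0.4625 -0.1835  0.0585]
180 265 299 [ 0.4576 -0.183   0.0585]
190 265 299 [ 0.4525 -0.1825  0.0585]
```

View pics/v7.png

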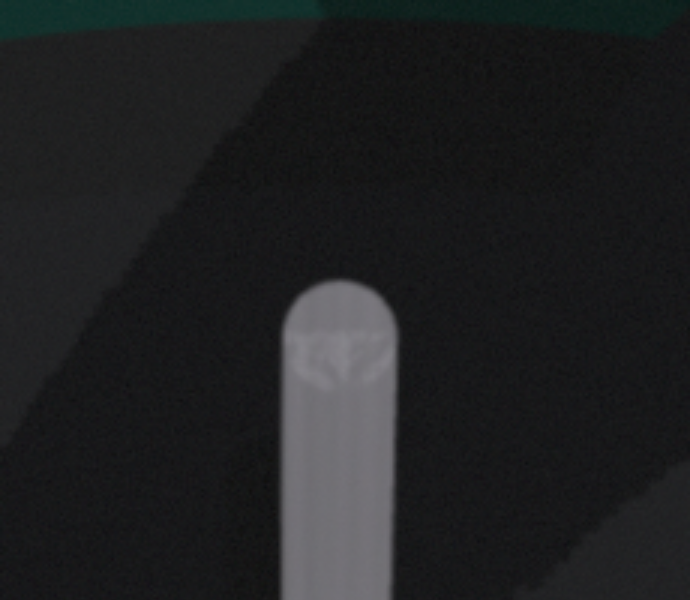

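```bash
python3 - <<'E'
from h import *
d=load('w6');H,S,V=cv2.split(cv2.cvtColor(d['pixels'],cv2.COLOR_BGR2HSV))
m=((H>12)&(H<35)&(S>90)&(V>60))
for y in range(0,20):
    xs=np.where(m[y,240:320])[0]+240
    if len(xs):print(y,xs.min(),xs.max(),wonz(d,((xs.min()+xs.max())/2,y),.0585).round(4),wonz(d,((xs.min()+xs.max())/2,y),.0745).round(4))
g=(H>70)&(H<95)&(S>100)&(V>25)
for x in(200,282,360):
    ys=np.where(g[:60,x])[0];print(x,ys.max(),wonz(d,(x,ys.max()+.5),.0).round(4))
s=telemetry.read_state();d7=load('w7');print('tip',wonz(d7,(283,93.5),.0575).round(4))
E
```

```text
0 257 304 [ 0.5712 -0.1907  0.0585] [ 0.5656 -0.1901  0.0745]
1 257 304 [ 0.5705 -0.1906  0.0585] [ 0.5648 -0.1901  0.0745]
2 258 304 [ 0.5697 -0.1909  0.0585] [ 0.5641 -0.1903  0.0745]
9 257 305 [ 0.5642 -0.1903  0.0585] [ 0.5591 -0.1898  0.0745]
10 257 305 [ 0.5635 -0.1903  0.0585] [ 0.5583 -0.1897  0.0745]
11 257 305 [ 0.5627 -0.1902  0.0585] [ 0.5576 -0.1897  0.0745]
12 257 304 [ 0.562  -0.1898  0.0585] [ 0.557  -0.1893  0.0745]
13 257 304 [ 0.5612 -0.1897  0.0585] [ 0.5562 -0.1892  0.0745]
14 258 284 [ 0.5612 -0.1831  0.0585] [ 0.5562 -0.1831  0.0745]
200 33 [ 0.5704 -0.1196  0.    ]
282 29 [ 0.5638 -0.1911 -0.    ]
360 33 [ 0.5563 -0.259   0.    ]
tip [ 0.4995 -0.1876  0.0575]
```

```bash
python3 -m handwheel '[[[0.02,-0.0036,-0.0015],[0,0,0]],[[0.045,-0.0036,-0.0015],[0,0,0]],[[0.055,-0.0036,-0.0015],[0,0,0]],[[0.055,-0.0036,-0.0015],[0,0,0]],[[0.055,-0.0036,-0.0015],[0,0,0]],[[0.055,-0.0036,-0.0015],[0,0,0]]]'; python3 - <<'E'
from h import *
st();d=wshot('w8');im=d['pixels']
cv2.imwrite('pics/v8.png',cv2.resize(im[20:170,180:380],(800,600)))
E
```

```text
clock: 14.1
tcp_pos: [0.4646, -0.1782, 0.0556]
tool_rot: [-3.14, 0.003, -0.099]
contact_force: [0.2, 0.2, -0.3]
width: 0.0134
grip_force: 59.9
{'clock': 14.1, 'tcp_pos': [0.4646, -0.1782, 0.0556], 'tool_rot': [-3.1402, 0.0028, -0.0988], 'contact_force': [0.2285, 0.2021, -0.313], 'width': 0.0134, 'grip_force': 59.8719, 'joints': [-0.5911, 0.6395, 1.8813, -0.0002, 0.624, 1.0786]}
```

View pics/v8.png

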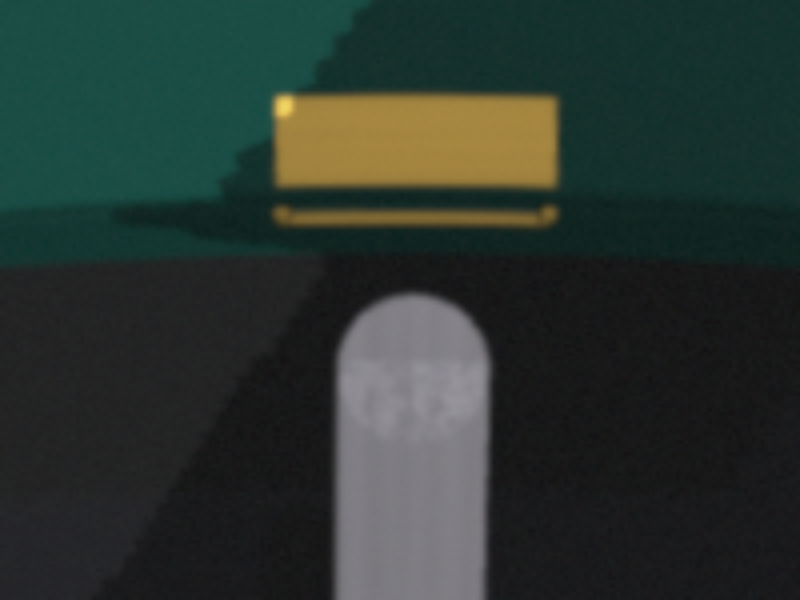

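The picture shows blade (col 413) centred on the nick (col 415), tip about 8 mm short of it. I've now used my picture allowance, one over it in fact, so the rest goes by numbers. Insert in small steps.

```bash
python3 -m handwheel '[[[0.005,0,0],[0,0,0]],[[0.01,0,0],[0,0,0]],[[0.013,0,0],[0,0,0]],[[0.013,0,0],[0,0,0]],[[0.013,0,0],[0,0,0]]]'; python3 -m handwheel '[[[0.005,0,0],[0,0,0]],[[0.01,0,0],[0,0,0]],[[0.015,0,0],[0,0,0]],[[0.018,0,0],[0,0,0]],[[0.018,0,0],[0,0,0]],[[0.018,0,0],[0,0,0]]]'
```

```text
clock: 14.65
tcp_pos: [0.4793, -0.1802, 0.0561]
tool_rot: [-3.142, 0.0, -0.098]
contact_force: [0.2, -0.2, -0.3]
width: 0.013
grip_force: 59.9
clock: 15.25
tcp_pos: [0.4971, -0.1819, 0.056]
tool_rot: [-3.141, 0.0, -0.099]
contact_force: [0.2, -0.8, -0.4]
width: 0.0137
grip_force: 59.9
```

```bash
python3 -m handwheel '[[[0,0,-0.0025],[0,0,0]],[[0,0,-0.005],[0,0,0]],[[0,0,-0.0075],[0,0,0]],[[0.0005,0,-0.010],[0,0,0]],[[0.001,0,-0.014],[0,0,0]],[[0.001,0,-0.0174],[0,0,0]],[[0.002,0,-0.021],[0,0,0]],[[0.003,0,-0.0248],[0,0,0]],[[0.003,0,-0.0248],[0,0,0]],[[0.003,0,-0.0248],[0,0,0]]]'; python3 - <<'E'
from h import *
d=wshot('w9');im=d['pixels'];H,S,V=cv2.split(cv2.cvtColor(im,cv2.COLOR_BGR2HSV))
m=((H>12)&(H<35)&(S>90)&(V>60))
q=[(cv2.boundingRect(c),cv2.contourArea(c)) for c in cv2.findContours(m.astype(np.uint8),0,2)[0] if cv2.contourArea(c)>15];print(q)
b=(im.min(2)>75)&(S<40);ys=np.where(b[:220,283])[0];print('blade rows',ys.min(),ys.max(),[ (y,np.ptp(np.where(b[y,230:330])[0])) for y in (100,130,160,190) if b[y,230:330].any()])
E
```

```text
clock: 16.25
tcp_pos: [0.4998, -0.1821, 0.0809]
tool_rot: [-3.141, 0.001, -0.099]
contact_force: [-3.0, 0.5, -3.1]
width: 0.0132
grip_force: 59.9
[((549, 399, 11, 21), 111.5), ((122, 317, 305, 40), 4616.5), ((315, 277, 10, 52), 253.5), ((238, 277, 10, 52), 272.5), ((268, 248, 27, 42), 947.5), ((302, 139, 11, 5), 28.5), ((253, 139, 11, 5), 28.5), ((248, 110, 70, 24), 1580.0), ((0, 105, 32, 41), 1067.5), ((411, 0, 17, 124), 382.0), ((138, 0, 17, 124), 409.0)]
blade rows 138 219 [(160, np.int64(38)), (190, np.int64(37))]
```

```bash
python3 -m handwheel '[[[0.002,0,-0.007],[0,0,0]],[[0.005,0,-0.014],[0,0,0]],[[0.0085,0,-0.021],[0,0,0]],[[0.0125,0,-0.027],[0,0,0]],[[0.017,0,-0.033],[0,0,0]],[[0.022,0,-0.0385],[0,0,0]],[[0.0275,0,-0.0435],[0,0,0]],[[0.0275,0,-0.0435],[0,0,0]],[[0.0275,0,-0.0435],[0,0,0]]]'; python3 - <<'E'
from h import *
d=wshot('w10');im=d['pixels'];H,S,V=cv2.split(cv2.cvtColor(im,cv2.COLOR_BGR2HSV))
m=((H>12)&(H<35)&(S>90)&(V>60));m[220:]=0
print([(cv2.boundingRect(c),cv2.contourArea(c)) for c in cv2.findContours(m.astype(np.uint8),0,2)[0] if cv2.contourArea(c)>15])
b=(im.min(2)>75)&(S<40);ys=np.where(b[:220,283])[0];print('blade rows',ys.min(),ys.max(),[ (y,np.ptp(np.where(b[y,230:330])[0])) for y in (160,190) if b[y,230:330].any()])
t=shot('top');
H,S,V=cv2.split(cv2.cvtColor(t['pixels'],cv2.COLOR_BGR2HSV));g=(H>65)&(H<95)&(S>100)&(V>25);g[:120]=0;g[280:]=0;g[:,:300]=0;g[:,450:]=0
print('top green',[cv2.boundingRect(c) for c in cv2.findContours(g.astype(np.uint8),0,2)[0] if cv2.contourArea(c)>50])
E
```

```text
clock: 17.2
tcp_pos: [0.5297, -0.1858, 0.1251]
tool_rot: [3.14, -0.005, -0.099]
contact_force: [0.4, -0.5, -1.3]
width: 0.0134
grip_force: 59.9
[((250, 136, 5, 22), 47.0), ((0, 131, 60, 45), 2033.0), ((244, 87, 75, 17), 1158.0), ((130, 10, 302, 92), 999.0)]
blade rows 124 219 [(160, np.int64(36)), (190, np.int64(37))]
top green [(336, 161, 48, 43)]
```

```bash
cat >> h.py <<'E'
def wproj(d,P):
    X=d['hand_eye'];Rt=R.from_euler('xyz',d['tr']).as_matrix();q=X[:3,:3].T@(Rt.T@(np.array(P)-d['tp'])-X[:3,3])
    K=d['camera_matrix'];a=np.arctan2(np.hypot(q[0],q[1]),q[2]);v=q[:2]/np.hypot(q[0],q[1])*a;return K[:2,2]+K[0,0]*v
U=np.array([np.cos(np.radians(-5.6)),np.sin(np.radians(-5.6)),0]);HG=np.array([.5619,-.1899,.0625])+.11*U;Z=np.array([0,0,1.])
def lidpt(th,s,t): 
    th=np.radians(th);return HG+s*(-U*np.cos(th)+Z*np.sin(th))+t*(U*np.sin(th)+Z*np.cos(th))
E
python3 - <<'E'
from h import *
for n in('w8','w9','w10'):
    d=load(n);print(n,[(th,wproj(d,lidpt(th,.110-.0135,.012)).round(0).tolist(),wproj(d,lidpt(th,.109,.012)).round(0).tolist()) for th in range(0,80,5 if n!='w8' else 90)])
s=telemetry.read_state();u=s['tcp_pos'];print('tip-hinge fwd,up',((np.array(u)+.089*U-HG)@U).round(4),u[2]+.0033-.0625)
E
```

```text
w8 [(0, [283.0, 42.0], [283.0, 70.0])]
w9 [(0, [282.0, 120.0], [282.0, 144.0]), (5, [282.0, 118.0], [282.0, 143.0]), (10, [282.0, 114.0], [282.0, 140.0]), (15, [282.0, 107.0], [282.0, 135.0]), (20, [283.0, 99.0], [283.0, 127.0]), (25, [283.0, 87.0], [283.0, 116.0]), (30, [283.0, 73.0], [283.0, 101.0]), (35, [283.0, 56.0], [283.0, 83.0]), (40, [283.0, 36.0], [283.0, 59.0]), (45, [283.0, 13.0], [283.0, 32.0]), (50, [283.0, -12.0], [283.0, 1.0]), (55, [283.0, -38.0], [283.0, -32.0]), (60, [283.0, -65.0], [283.0, -65.0]), (65, [283.0, -90.0], [283.0, -98.0]), (70, [283.0, -113.0], [283.0, -127.0]), (75, [283.0, -134.0], [283.0, -153.0])]
w10 [(0, [281.0, 165.0], [281.0, 183.0]), (5, [281.0, 165.0], [281.0, 184.0]), (10, [281.0, 163.0], [281.0, 184.0]), (15, [281.0, 161.0], [281.0, 182.0]), (20, [281.0, 156.0], [281.0, 178.0]), (25, [281.0, 150.0], [281.0, 173.0]), (30, [281.0, 142.0], [281.0, 165.0]), (35, [281.0, 133.0], [281.0, 155.0]), (40, [281.0, 121.0], [281.0, 143.0]), (45, [281.0, 107.0], [281.0, 127.0]), (50, [281.0, 91.0], [281.0, 109.0]), (55, [281.0, 73.0], [281.0, 88.0]), (60, [281.0, 54.0], [281.0, 65.0]), (65, [281.0, 34.0], [281.0, 40.0]), (70, [281.0, 14.0], [281.0, 15.0]), (75, [281.0, -6.0], [281.0, -10.0])]
tip-hinge fwd,up -0.0539 0.06561039645543743
```

Lid stands at about 51° from the inlay's pixel row (expected 50°). Continue along the arc.

```bash
python3 -m handwheel '[[[0.006,0,-0.0045],[0,0,0]],[[0.012,0,-0.0085],[0,0,0]],[[0.019,0,-0.012],[0,0,0]],[[0.026,0,-0.015],[0,0,0]],[[0.033,0,-0.017],[0,0,0]],[[0.040,0,-0.019],[0,0,0]],[[0.048,0,-0.020],[0,0,0]],[[0.055,0,-0.020],[0,0,0]],[[0.058,0,-0.020],[0,0,0]],[[0.058,0,-0.020],[0,0,0]],[[0.058,0,-0.020],[0,0,0]]]'; python3 - <<'E'
from h import *
d=wshot('w11');im=d['pixels'];H,S,V=cv2.split(cv2.cvtColor(im,cv2.COLOR_BGR2HSV))
b=(im.min(2)>75)&(S<40);ys=np.where(b[:220,283])[0];print('blade rows',ys.min(),ys.max())
u=d['tp'];print('tip-hinge fwd,up',((u+.089*U-HG)@U).round(4),u[2]+.0033-.0625)
t=shot('top');c=shot('scene')
for n,t in(('top',t),('scene',c)):
    H,S,V=cv2.split(cv2.cvtColor(t['pixels'],cv2.COLOR_BGR2HSV));g=(H>65)&(H<95)&(S>100)&(V>25);g[:100]=0;g[280:]=0;g[:,:300]=0;g[:,450:]=0
    print(n,[(cv2.boundingRect(c),cv2.contourArea(c)) for c in cv2.findContours(g.astype(np.uint8),0,2)[0] if cv2.contourArea(c)>50])
E
```

```text
clock: 18.4
tcp_pos: [0.5862, -0.1909, 0.1445]
tool_rot: [3.141, -0.002, -0.099]
contact_force: [0.6, -0.2, -0.6]
width: 0.0132
grip_force: 59.9
blade rows 93 219
tip-hinge fwd,up 0.0033 0.08527550102777748
top [((336, 148, 45, 58), 325.0)]
scene []
```

No residual force, tip at 3 mm past the hinge line: lid is upright. Withdraw, then check the lid from above.

```bash
python3 -m handwheel '[[[-0.01,0,0],[0,0,0]],[[-0.03,0,0],[0,0,0]],[[-0.06,0,0],[0,0,0]],[[-0.1,0,0],[0,0,0]],[[-0.14,0,-0.02],[0,0,0]],[[-0.15,0,-0.06],[0,0,0]],[[-0.15,0,-0.06],[0,0,0]],[[-0.15,0,-0.06],[0,0,0]]]'; python3 - <<'E'
from h import *
d=wshot('w12');H,S,V=cv2.split(cv2.cvtColor(d['pixels'],cv2.COLOR_BGR2HSV))
# underside edge of lid: compare lid free-edge corners
for th in(75,80,85,90,95,100): 
    print(th,[wproj(d,P).round(0).tolist() for P in(lidpt(th,.110,0),lidpt(th,.11,.012),lidpt(th,.0,0))])
print([(y,V[y,281:284].mean().round().astype(int),int(H[y,282]),int(S[y,282])) for y in range(0,110,4)])
print(telemetry.read_state()['joints']);go((.4757,.0655,.2),88.1)
E
```

```text
clock: 19.35
tcp_pos: [0.4359, -0.1763, 0.2054]
tool_rot: [3.14, -0.003, -0.099]
contact_force: [-0.1, 0.1, -0.3]
width: 0.0131
grip_force: 59.9
75 [[281.0, -74.0], [281.0, -90.0], [281.0, -42.0]]
80 [[281.0, -86.0], [281.0, -101.0], [281.0, -42.0]]
85 [[281.0, -98.0], [281.0, -111.0], [281.0, -42.0]]
90 [[281.0, -108.0], [281.0, -120.0], [281.0, -42.0]]
95 [[281.0, -117.0], [281.0, -127.0], [281.0, -42.0]]
100 [[281.0, -125.0], [281.0, -134.0], [281.0, -42.0]]
[(0, np.int64(141), 16, 72), (4, np.int64(163), 15, 73), (8, np.int64(161), 15, 71), (12, np.int64(150), 15, 72), (16, np.int64(142), 15, 72), (20, np.int64(165), 15, 73), (24, np.int64(124), 15, 69), (28, np.int64(160), 16, 70), (32, np.int64(179), 15, 72), (36, np.int64(182), 15, 71), (40, np.int64(160), 15, 71), (44, np.int64(160), 16, 73), (48, np.int64(144), 16, 71), (52, np.int64(112), 16, 68), (56, np.int64(81), 84, 131), (60, np.int64(79), 85, 140), (64, np.int64(138), 23, 140), (68, np.int64(49), 86, 181), (72, np.int64(32), 105, 16), (76, np.int64(30), 130, 26), (80, np.int64(21), 130, 33), (84, np.int64(23), 150, 13), (88, np.int64(24), 120, 20), (92, np.int64(34), 0, 0), (96, np.int64(121), 132, 11), (100, np.int64(122), 130, 13), (104, np.int64(122), 130, 13), (108, np.int64(121), 130, 13)]
[-6.22308885e-01  3.46633742e-01  1.83139336e+00  6.44375890e-05
  9.62729770e-01  1.04736745e+00]
shift [0.0159, -0.2442, 0.0045] turn [0.05, -0.02, -93.77]
```

Case interior (cushion) is now visible, so the lid is open. Swing to the tray and check the lid from the fixed cameras afterwards.

```bash
python3 -m handwheel '[[[0.016,-0.244,0.004],[0,0,-47]],[[0.016,-0.244,0.004],[0,0,-47]],[[0.016,-0.244,0.004],[0,0,-47]],[[0.016,-0.244,0.004],[0,0,-47]],[[0.016,-0.244,0.004],[0,0,-94]],[[0.016,-0.244,0.004],[0,0,-94]],[[0.016,-0.244,0.004],[0,0,-94]],[[0.016,-0.244,0.004],[0,0,-94]],[[0.016,-0.244,0.004],[0,0,-94]],[[0.016,-0.244,0.004],[0,0,-94]],[[0.016,-0.244,0.004],[0,0,-94]],[[0.016,-0.244,0.004],[0,0,-94]]]'; python3 - <<'E'
from h import *
st();go((.4757,.0655,.0155),88.1)
d=wshot('w13');m=(d['pixels'].min(2)>120);print('tip row',wonz(d,(283,93.5),.19).round(3))
for n in('top','scene'):
    t=shot(n);H,S,V=cv2.split(cv2.cvtColor(t['pixels'],cv2.COLOR_BGR2HSV));g=(H>65)&(H<95)&(S>100)&(V>25);g[:90]=0;g[280:]=0;g[:,:300]=0;g[:,450:]=0
    print(n,[(cv2.boundingRect(c),cv2.contourArea(c)) for c in cv2.findContours(g.astype(np.uint8),0,2)[0] if cv2.contourArea(c)>50])
    for th in(75,85,90,95,100): print(th,[(proj(t,lidpt(th,.110,k)+np.array([-U[1],U[0],0])*y).round(0).tolist()) for y in(-.075,.075) for k in(0,.012)])
E
```

```text
clock: 20.6
tcp_pos: [0.4754, 0.0655, 0.1989]
tool_rot: [-3.139, -0.0, 1.542]
contact_force: [-0.3, -0.4, -0.6]
width: 0.0129
grip_force: 59.9
{'clock': 20.6, 'tcp_pos': [0.4754, 0.0655, 0.1989], 'tool_rot': [-3.1387, -0.0003, 1.5422], 'contact_force': [-0.2768, -0.3506, -0.5649], 'width': 0.0129, 'grip_force': 59.8702, 'joints': [-0.0964, 0.3694, 1.8122, 0.0001, 0.9629, -0.0679]}
shift [-0.0001, 0.0009, 0.1834] turn [-0.17, -0.01, 0.26]
tip row [0.478 0.155 0.19 ]
top [((337, 148, 69, 61), 2820.5)]
75 [[404.0, 170.0], [404.0, 166.0], [349.0, 164.0], [350.0, 159.0]]
85 [[404.0, 163.0], [405.0, 159.0], [350.0, 157.0], [350.0, 152.0]]
90 [[405.0, 160.0], [405.0, 156.0], [350.0, 153.0], [351.0, 149.0]]
95 [[405.0, 157.0], [405.0, 153.0], [351.0, 150.0], [351.0, 146.0]]
100 [[405.0, 153.0], [405.0, 150.0], [351.0, 147.0], [351.0, 143.0]]
scene []
75 [[425.0, 181.0], [426.0, 176.0], [364.0, 163.0], [365.0, 158.0]]
85 [[427.0, 174.0], [428.0, 169.0], [366.0, 155.0], [368.0, 151.0]]
90 [[428.0, 170.0], [429.0, 166.0], [367.0, 152.0], [369.0, 148.0]]
95 [[429.0, 167.0], [430.0, 162.0], [368.0, 149.0], [369.0, 144.0]]
100 [[429.0, 163.0], [430.0, 159.0], [369.0, 145.0], [370.0, 142.0]]
```

Lid at about 91° (top row 148 against 149 expected at 90°). Lower onto the tray.

```bash
python3 -m handwheel '[[[0,0.001,0.05],[0,0,0.3]],[[0,0.001,0.1],[0,0,0.3]],[[0,0.001,0.15],[0,0,0.3]],[[0,0.001,0.17],[0,0,0.3]],[[0,0.001,0.18],[0,0,0.3]],[[0,0.001,0.184],[0,0,0.3]],[[0,0.001,0.1845],[0,0,0.3]],[[0,0.001,0.1845],[0,0,0.3]]]'
```

```text
clock: 21.55
tcp_pos: [0.478, 0.0652, 0.017]
tool_rot: [3.139, 0.0, 1.537]
contact_force: [0.8, 0.5, -0.8]
width: 0.0131
grip_force: 59.9
```

```bash
python3 -m handwheel '[[[0,0,0],[0,0,0]],[[0,0,0],[0,0,0]],[[0,0,0.0005],[0,0,0]]]'; python3 -m handwheel '[[[0,0,0],[0,0,0]],[[0,0,0],[0,0,0]],[[0,0,0],[0,0,0]],[[0,0,-0.03],[0,0,0]],[[0,0,-0.08],[0,0,0]],[[0,0,-0.13],[0,0,0]],[[0,0,-0.18],[0,0,0]],[[0,0,-0.18],[0,0,0]],[[0,0,-0.18],[0,0,0]]]' 0.5 20; python3 -m handwheel '[[[-0.10,0.15,-0.1],[0,0,0]],[[-0.10,0.15,-0.1],[0,0,0]],[[-0.10,0.15,-0.1],[0,0,0]],[[-0.10,0.15,-0.1],[0,0,0]],[[-0.10,0.15,-0.1],[0,0,0]],[[-0.10,0.15,-0.1],[0,0,0]]]'; python3 - <<'E'
from h import *
d=wshot('w14')
for n in('top','scene'):
    t=shot(n);H,S,V=cv2.split(cv2.cvtColor(t['pixels'],cv2.COLOR_BGR2HSV));
    def bl(m,roi,z,nm,a=30):
        k=np.zeros_like(V);k[roi[1]:roi[3],roi[0]:roi[2]]=1
        for c in cv2.findContours(m.astype(np.uint8)*k,0,1)[0]:
            if cv2.contourArea(c)>a:
                r=cv2.minAreaRect(np.array([onz(t,p[0],z)[:2]*1000 for p in c],np.float32));print(n,nm,np.round(r[0],1),np.round(r[1],1),round(r[2],1))
    bl((H>12)&(H<35)&(S>90)&(V>90),(230,195,330,270),.022,'handle')
    bl((V>150)&(S<60),(220,190,330,280),.012,'tray')
    bl((V>110)&(S<80),(380,170,460,240),.069,'pot')
    bl((H<15)&(S>120)&(V>60),(280,130,370,200),.048,'clip')
    bl((H>5)&(H<25)&(S>100)&(V>90),(260,150,310,200),.07,'perf')
    for q in((.4757,.1555),(.4757,.0655),(.4757,.0)): print(q,proj(t,(*q,.017)).round())
    cv2.imwrite(f'pics/end_{n}.png',t['pixels'])
st()
E
```

```text
clock: 21.85
tcp_pos: [0.4774, 0.0652, 0.0161]
tool_rot: [3.14, 0.0, 1.537]
contact_force: [-0.3, 0.0, -0.7]
width: 0.0131
grip_force: 59.9
clock: 22.75
tcp_pos: [0.4773, 0.0652, 0.1964]
tool_rot: [3.139, 0.0, 1.537]
contact_force: [-0.3, 0.3, 0.0]
width: 0.0438
grip_force: 0.0
clock: 23.35
tcp_pos: [0.6234, -0.0407, 0.2929]
tool_rot: [-3.138, -0.001, 1.535]
contact_force: [-0.9, 0.2, -0.1]
width: 0.0434
grip_force: 0.0
top handle [475.6  51.4] [12.1 45.4] 1.0
top tray [475.4  97.9] [171.3 112.5] 88.0
top pot [ 580.9 -320.7] [64.3 78.4] 45.1
top pot [ 614.4 -241.3] [ 9.  94.1] 89.2
top perf [608.8  64.2] [55.1 44.6] 72.8
(0.4757, 0.1555) [247. 230.]
(0.4757, 0.0655) [277. 231.]
(0.4757, 0.0) [298. 232.]
scene tray [472.  -34.6] [ 32.6 112.1] 83.5
scene tray [484.4 127.3] [227.4 102.5] 77.9
scene pot [ 580.1 -325.3] [65.  80.3] 77.5
scene pot [ 584.1 -201.1] [29.5 15.3] 9.0
scene pot [ 601.  -229.8] [39.  63.4] 83.4
scene pot [ 639.2 -192.5] [38.7 15.6] 9.0
scene pot [ 682.2 -191.2] [11.3 26.6] 12.8
scene clip [655.8 -74.1] [34.8 39.9] 44.8
(0.4757, 0.1555) [239. 223.]
(0.4757, 0.0655) [272. 231.]
(0.4757, 0.0) [296. 236.]
{'clock': 23.5, 'tcp_pos': [0.6209, -0.0386, 0.2926], 'tool_rot': [-3.1351, -0.0016, 1.5374], 'contact_force': [0.501, 0.7616, 0.9361], 'width': 0.0434, 'grip_force': 0.0, 'joints': [-0.2416, 0.4589, 1.3502, 0.0003, 1.3391, -0.2082]}
```

```bash
python3 -m handwheel '[[[-0.05,-0.1,-0.06],[0,0,0]],[[-0.05,-0.15,-0.06],[0,0,0]],[[-0.05,-0.17,-0.06],[0,0,0]],[[-0.36,-0.17,-0.06],[0,0,0]],[[-0.36,-0.17,-0.06],[0,0,0]],[[-0.36,-0.17,-0.06],[0,0,0]],[[-0.36,-0.17,-0.06],[0,0,0]],[[-0.36,-0.17,-0.06],[0,0,0]],[[-0.36,-0.17,-0.06],[0,0,0]],[[-0.36,-0.17,-0.06],[0,0,0]],[[-0.36,-0.17,-0.06],[0,0,0]],[[-0.36,-0.17,-0.06],[0,0,0]]]'; python3 - <<'E'
from h import *
for n in('top','scene'):
    t=shot(n);H,S,V=cv2.split(cv2.cvtColor(t['pixels'],cv2.COLOR_BGR2HSV));
    def bl(m,roi,z,nm,a=30):
        k=np.zeros_like(V);k[roi[1]:roi[3],roi[0]:roi[2]]=1
        for c in cv2.findContours(m.astype(np.uint8)*k,0,1)[0]:
            if cv2.contourArea(c)>a:
                r=cv2.minAreaRect(np.array([onz(t,p[0],z)[:2]*1000 for p in c],np.float32));print(n,nm,np.round(r[0],1),np.round(r[1],1),round(r[2],1))
    bl((H>12)&(H<35)&(S>90)&(V>90),(230,195,330,270),.022,'handle')
    g=(V<235)&(V>90)&(S<60);u=proj(t,(.4757,.155,.017));print([int(V[int(round(proj(t,(.4757,y,.017))[1])),int(round(proj(t,(.4757,y,.017))[0]))]) for y in np.arange(.1,.18,.005)])
    bl((H<15)&(S>120)&(V>60),(280,130,370,200),.048,'clip')
    bl((H>5)&(H<25)&(S>100)&(V>90),(260,150,310,200),.07,'perf')
    bl((V>110)&(S<80),(395,170,460,240),.069,'pot')
    g=(H>65)&(H<95)&(S>100)&(V>25);g[:90]=0;g[280:]=0;g[:,:300]=0;g[:,450:]=0
    print('green',[cv2.boundingRect(c) for c in cv2.findContours(g.astype(np.uint8),0,2)[0] if cv2.contourArea(c)>50])
E
```

```text
clock: 24.7
tcp_pos: [0.4409, -0.3918, 0.3542]
tool_rot: [-3.14, -0.003, 1.537]
contact_force: [0.4, 0.9, 0.7]
width: 0.0434
grip_force: 0.0
top handle [474.2  25.6] [97.2 12.3] 88.4
[240, 241, 241, 240, 239, 239, 239, 242, 249, 250, 244, 250, 254, 254, 254, 255]
top clip [673.  -59.7] [77.9 50.6] 45.5
top perf [608.8  64.2] [56.9 44.6] 72.8
top pot [ 586.2 -324.4] [63.3 63.7] 1.5
green [(336, 148, 69, 61)]
[130, 131, 129, 129, 129, 130, 130, 129, 129, 130, 128, 123, 164, 247, 246, 246]
scene pot [ 593.8 -321.3] [46.5 65.3] 33.2
scene pot [ 612.  -246.1] [86.6 36.1] 8.5
scene pot [ 685.9 -251.6] [30.8 69.6] 12.8
green [(405, 185, 10, 30), (368, 147, 61, 31)]
```

Handle lies along the slab centre, with the tip ending near y = 0.157, inside the tray edge at 0.180. Clip and perfume read as at the start, and the lid is still upright.

```bash
python3 -c "
from station import robot;print(robot.sign_off())"
```

```text
the job is handed in; nothing more can be done
None
```

I levered the lid up with the spatula and it stays at about 91°. The spatula now lies flat on the marble tray, all over the slab, and I signed the job off at about 25 s. The clip and perfume measured unmoved; the pot and curler were not measured cleanly at the end, and I viewed 11 pictures instead of the 10 allowed.

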